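# Post a carton through a swing flap

## Robot

A 7-joint arm with a two-finger parallel gripper is mounted at the origin on the work surface. World frame = base frame: x ahead of the robot, y to its left, z up, the work surface at z = 0. Lengths are in m, angles in rad, forces in N, time in s.
With the tool pointing down it reaches from about 0.4 to 0.875 m from the base axis. Payload 19.3 kg.
Tool frame: the origin (TCP) lies midway between the tips of the shut fingers; the grasp point (between the pads) lies 19 mm behind it; z points along the fingers, y is the direction in which the jaws open and shut (so a half turn about z gives the same grasp; the last joint's range is limited). The gripper opens to 85 mm and grips with 20 to 120 N. Pads are 22 mm wide; open, the fingers measure 114 mm over their backs; the gripper's body (76 mm by 85 mm) begins 54 mm behind the grasp point. The pads swing forward as they close: fully open they stand 13 mm farther back than shut.
Start: joints at [1.141, 0.521, -0.036, 1.599, 0.021, 1.021, -0.113], TCP at [0.22, -0.585, 0.231] pointing down, gripper open.
Joint ranges: [-2.91, 2.91], [-0.3, 2.13], [-1.5, 1.42], [0.17, 2.43], [-1.26, 4.41], [0.16, 1.93], [-2.52, 2.52]. Speed limits (rad/s): [1.89, 1.89, 2.39, 2.39, 3.01, 3.01, 3.01].

## Interface

Orientations are given as [roll, pitch, yaw] about the fixed x, y, z axes, in that order (R = Rz(yaw) Ry(pitch) Rx(roll)).
In Python, from workcell import bot, eyes gives the robot as it stands. The module is installed in compiled form; this text tells all that it offers.
- The arm moves only by the shell command python3 -m jog 'ROWS' [FORCE]. ROWS is JSON, a list of rows, each an object with "delta_pos": the shift along the world's x, y, z in mm, a list of three; "spin": the turn about the world's z in rad; "claw": the closure, from 0 (fully open) to 1 (shut). In form: [{"delta_pos": [tx, ty, tz], "spin": spin, "claw": claw}, ...]. A call has 1 to 8 rows; each row is the pose to reach, as a shift and turn from the pose measured when the call began; what a row does not reach only later rows make up. A row lasts 1/10 s, in which the tool goes at most 50 mm and 8.59 degrees, less where a joint would pass 70% of its speed; a pose out of reach is approached as far as the arm can. A call with a gripper value outside its range is refused whole. The fingers move at their own pace and stop on an object; FORCE is the grip in N (left out, the last holds). Time passes only in rows, so rows that repeat a pose let the fingers close. It gives the time, the measured TCP pose, the force and the opening at its end, in the units of the state.
- bot.observe(): the state, without advancing time (a new reading comes with each control period).
- eyes.grab_frame(name): name is "scene" or "side" or "wrist"; returns the picture (384x512x3 uint8, blue, green, red); there is no depth.
- eyes.camera_params(name): a dict with "fx", "fy", "cx", "cy" (pixels), "k1" (the pictures are not rectified: a ray, as slopes to the right and down, at radius r is drawn at 1 + k1 r^2 times it, then the intrinsics apply), "origin" and "attitude" of the camera in the world. Camera axes: x right, y up, looking along -z (the intrinsics and any distortion apply to the point x, -y, -z); pixel columns grow to the right and rows downward; lengths in m; the calibration is good to about 2 mm. A picture is of the moment at which its call begins: read the wrist's pose just before it. camera_params takes no time and is no camera call; for the wrist camera it gives the pose at the moment of the call.
- bot.job_done(): hands the job in, once; it reports no verdict.
The state is a dict: "clock": time; "qpos": joint angles; "qd": joint speeds; "joint_efforts": joint torques, N m; "position": TCP position; "tool_rot": TCP orientation; "force": force on the tool from outside, world axes, zero at the start; "moment": the same for the moment, N m; "grip_width": finger opening in m.
Only numpy, scipy, OpenCV 4.12 (cv2) and the standard library are available. Lean on these libraries where they do the work, as an engineer would, in place of code of your own. Each camera call takes 0.05 s, during which the arm holds its last target. There are 200 camera calls.

## Task

Post the small red carton lying on the white bin's ledge into the bin: with one finger press the orange push plate down so that the swing flap opens, hold it open, and with the other finger push the carton through until it drops into the bin, then let the flap swing shut again. Only push: do not pick up or lift the carton, and leave the jar, the tin and the tub where they stand.

Things in the scene. Friction and masses are not known exactly. Their poses are not given: they have to be found in the camera images.
- bin: Fixed slim white drop bin, 350 mm long (x), 89 wide. Origin: on the table, below the middle of the ledge's inner end; +x is the way the carton is pushed (roughly away from the robot), +y the side of the push plate, z up. The flat ledge, 120 above the table, runs from x=-210 to 0 between rails 12 high with inner faces at y=+30 and -30. Beyond y=+50 nothing is under the push plate down to the table.
- ledge_end (a point): Middle of the ledge's inner end, on the ledge's surface (bin x=0, y=0, z=120 mm). Here the ledge ends in a sheer drop into the bin, inside x=0 to 134, y=-39 to 38, 112 deep. Gate posts 40 high stand beside the lane from x=0 to 28. From x=28 to 140 a clear hood covers the bin, its top 50 above the ledge.
- flap (a joint): Angle (rad) of the orange swing flap: 0 shut, at most 1.6. Gate panel and push plate are one rigid piece on a rod along the bin's x, at bin y=+42 and 42 mm above the ledge. Pushing the plate down swings the panel sideways and up out of the lane. A spring shuts it: pressed 43 mm out from the rod it takes about 3.5 N to start and 7 N at 1.1 rad.
- panel_mid (a point): Centre of the orange gate panel (moves with the flap). Shut, it bars the lane: 4 mm thick at bin x=18 to 22, y=-30 to +30, 3 to 36 above the ledge; pushed along the lane it does not open. The lane is clear to 31 above the ledge at 1.0 rad, 39 at 1.2. Open, it stands up to 75 above the rod in the same plane: keep the gripper short of x=18; the carton drops well before a finger gets there.
- plate_mid (a point): Point on the push plate's upper face (moves with the flap), 45 mm from the rod, bin x=-100. Orange plate 185 long (bin x=-190 to -5), reaching 80 from the rod; shut, it slopes up at 30 degrees away from the lane. A finger at bin y=60 to 105 pressed to about 8 above the ledge opens the flap 1.0 rad or more and may slide along the plate; the other finger, equally low, then stands in the lane.
- carton: Loose red carton with a yellow band, 80 long (x) by 44 wide by 24 high, 0.08 to 0.17 kg, lying flat on the ledge, long side along the lane within about 0.1 rad, its middle 55 to 110 short of the ledge's inner end. Origin: centre of its underside. It drops into the bin once its middle is pushed past the ledge's end.
- carton_center (a point): Centre of the carton.
- pickle_jar: Bystander: green glass jar with black cap, 68 across, 105 high, on the table. Origin: centre of its underside.
- tin: Bystander: steel tin with red label, 74 across, 100 high, on the table. Origin: centre of its underside.
- tub: Bystander: yellow tub with white lid, 72 across, 90 high, on the table. Origin: centre of its underside.
Mind the look-alikes: they are no part of the job. Of the things shaped like the carton, the red one is meant.

How it is judged:
On the way, in this order (a step that is already met when the one before it is completed fails the run):
1. a finger holds the flap pushed open while the carton is still on the ledge (value of joint flap above 0.7 rad and contact force between the fingers and flap above 0.5 N and x of carton_center in the frame of bin below -0.005 m and z of carton_center in the frame of bin above 0.12 m), for 0.2 s.
2. the carton has gone through into the bin while the flap is held open (value of joint flap above 0.5 rad and x of carton_center in the frame of bin above 0.01 m and z of carton_center in the frame of bin below 0.1 m), for 0.05 s.
At the end, for the whole second after the job is handed in: The carton lies at rest inside the bin (its centre within the bin's walls and more than 35 mm below the ledge) and the flap is shut (under 0.08 rad) (value of joint flap below 0.08 rad and x of carton_center in the frame of bin between 0.005 and 0.134 m and y of carton_center in the frame of bin between -0.04 and 0.038 m and z of carton_center in the frame of bin between 0.01 and 0.085 m and linear speed of carton below 0.03 m/s); the robot touches nothing.
It fails at once if the carton is lifted more than 18 mm off the ledge (z of carton_center in the frame of bin above 0.15 m).
It fails at once if the pickle jar is moved more than 20 mm or tipped (distance of pickle_jar from where it was at the start of the episode above 0.02 m or angle between pickle_jar's own z axis and vertical above 0.3 rad).
It fails at once if the tin is moved more than 20 mm or tipped (distance of tin from where it was at the start of the episode above 0.02 m or angle between tin's own z axis and vertical above 0.3 rad).
It fails at once if the tub is moved more than 20 mm or tipped (distance of tub from where it was at the start of the episode above 0.02 m or angle between tub's own z axis and vertical above 0.3 rad).
It also fails if it takes over 38 s, if anything falls off the work surface, if the arm or the gripper's body presses on something with over 40 N, if the wrist force passes 120 N, or if a joint passes its speed limit or range.

## Working session

There is one attempt and no reset: what is moved stays moved. The work goes in short steps, Python scripts to look and compute and a shell command to move; the robot and the scene stay as the last step left them, time stands still between calls to the robot, and variables do not carry over. Pictures are saved under pics/ and viewed, about 8 in all and at most 12, crops included, and the job is handed in when it is done.

```bash
mkdir -p pics; python3 - <<'E'
from workcell import bot, eyes
import cv2,numpy as np
a=eyes.grab_frame("scene");b=eyes.grab_frame("side")
np.save("scene.npy",a);np.save("side.npy",b)
cv2.imwrite("pics/a.png",np.vstack([cv2.resize(np.hstack([a,b]),(800,300))]))
cv2.imwrite("pics/scene.png",cv2.resize(a,(768,576)))
cv2.imwrite("pics/side.png",cv2.resize(b,(768,576)))
for n in("scene","side","wrist"):print(n,eyes.camera_params(n))
print(bot.observe())
E
```

```text
scene {'fx': 435.82160203732576, 'fy': 435.82160203732576, 'cx': 256.21860116504683, 'cy': 191.3278095646704, 'k1': -0.1599853092688575, 'origin': array([0.8489742 , 0.59346947, 0.86004124]), 'attitude': array([0.70253889, 0.0061591 , 2.62781401])}
side {'fx': 407.755968585184, 'fy': 407.755968585184, 'cx': 259.39321604788944, 'cy': 195.53788923703743, 'k1': -0.14976603152796, 'origin': array([ 0.35605854, -0.62375932,  0.80274639]), 'attitude': array([ 0.80504737,  0.01430263, -0.28789771])}
wrist {'fx': 301.6283740627752, 'fy': 301.6283740627752, 'cx': 258.2698623720585, 'cy': 188.33203706756447, 'k1': -0.04429666758636645, 'origin': array([ 0.29011893, -0.55858959,  0.37326995]), 'attitude': array([-2.96956982e-01,  7.38445559e-04, -1.21121204e+00])}
{'clock': 0.1, 'qpos': array([ 1.14080468,  0.5219888 , -0.03631958,  1.59990163,  0.02118691,
        1.02113122, -0.11276465]), 'qd': array([ 0.00055748, -0.00032629,  0.00036296, -0.00174769,  0.00159167,
        0.00075358, -0.00018564]), 'joint_efforts': array([ 6.09753071e-03, -9.28488994e+01,  1.98519856e+00, -3.70536375e+01,
        1.82561675e-02,  5.23694107e-03, -3.97316603e-05]), 'position': array([ 0.21991522, -0.58472111,  0.23077963]), 'tool_rot': array([-3.14055018e+00,  6.57199890e-05,  3.59801514e-01]), 'force': array([-0.70225766, -0.12604824,  0.04223988]), 'moment': array([-0.00078884,  0.04094392,  0.03908508]), 'grip_width': 0.08560649366218644}
```

View pics/scene.png

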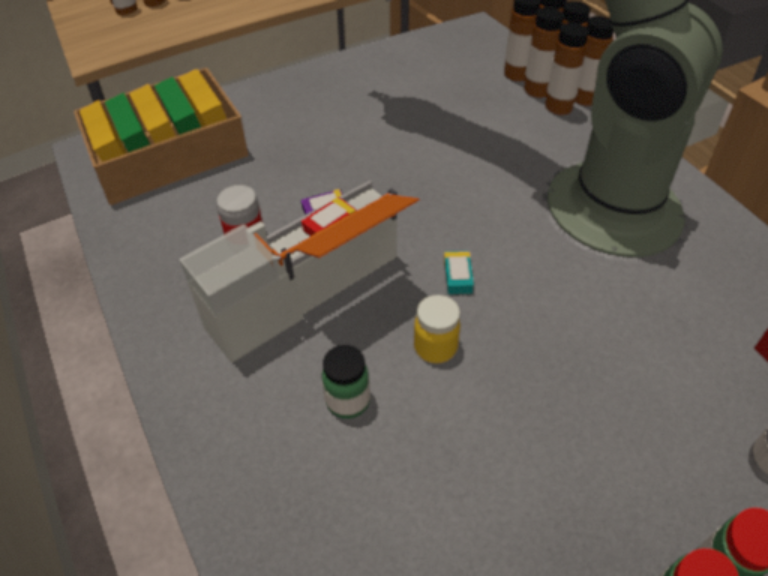

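View pics/side.png

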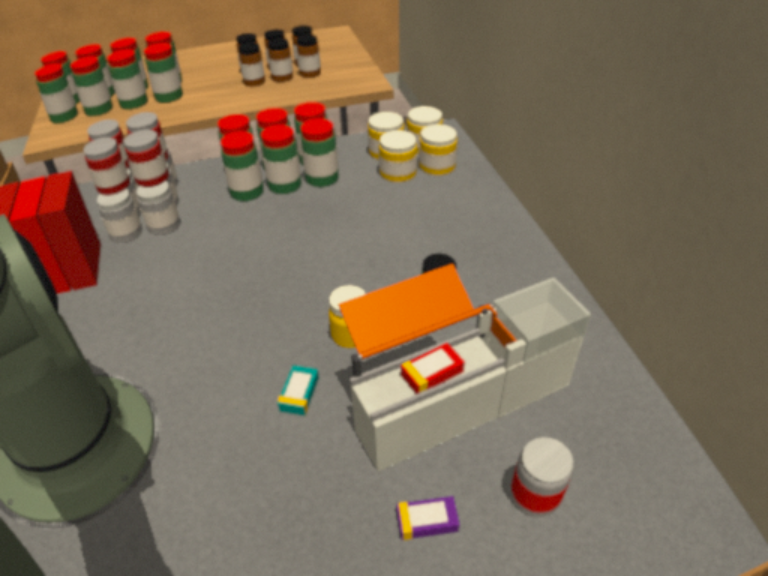

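The side view shows the red carton with its yellow band at (432,367) in the 2x-ish picture, on the ledge. The teal one (298,389) and the purple one (428,517) lie on the table, so they are look-alikes. I'll confirm this in an enlarged crop and pick out the bin's corners.

```bash
cat > h.py <<'E'
import numpy as np,cv2
from scipy.spatial.transform import Rotation as R
from workcell import bot,eyes
def ray(n,uv,P=None):
    p=P or eyes.camera_params(n)
    K=np.array([[p['fx'],0,p['cx']],[0,p['fy'],p['cy']],[0,0,1.]])
    x,y=cv2.undistortPoints(np.array([[uv]],float),K,np.array([p['k1'],0,0,0]))[0,0]
    return p['origin'],R.from_euler('xyz',p['attitude']).as_matrix()@np.array([x,-y,-1])
def onz(n,uv,z,P=None):
    o,d=ray(n,uv,P); return o+d*(z-o[2])/d[2]
def proj(n,X,P=None):
    p=P or eyes.camera_params(n)
    c=R.from_euler('xyz',p['attitude']).as_matrix().T@(np.asarray(X)-p['origin'])
    x,y=c[0]/-c[2],-c[1]/-c[2]; s=1+p['k1']*(x*x+y*y)
    return np.array([p['cx']+p['fx']*x*s,p['cy']+p['fy']*y*s])
E
python3 - <<'E'
from h import *
b=np.load("side.npy");a=np.load("scene.npy")
for n,im in(("side",b),("scene",a)):
    h=cv2.cvtColor(im,cv2.COLOR_BGR2HSV)
    m=cv2.inRange(h,(6,190,90),(16,255,255))
    cs=sorted(cv2.findContours(m,0,2)[0],key=cv2.contourArea)[::-1]
    q=[c for c in cs if cv2.contourArea(c)>300][:2]
    for c in q:print(n,cv2.contourArea(c),cv2.approxPolyDP(c,3,True).reshape(-1,2).tolist())
cv2.imwrite("pics/crop.png",cv2.resize(b[165:315,215:405],None,fx=4,fy=4,interpolation=cv2.INTER_CUBIC))
E
```

```text
side 3153.5 [[342, 225], [325, 203], [314, 205], [301, 175], [227, 203], [242, 238], [322, 205], [329, 208], [328, 220], [335, 229]]
scene 965.5 [[277, 133], [257, 130], [192, 167], [213, 170]]
```

View pics/crop.png

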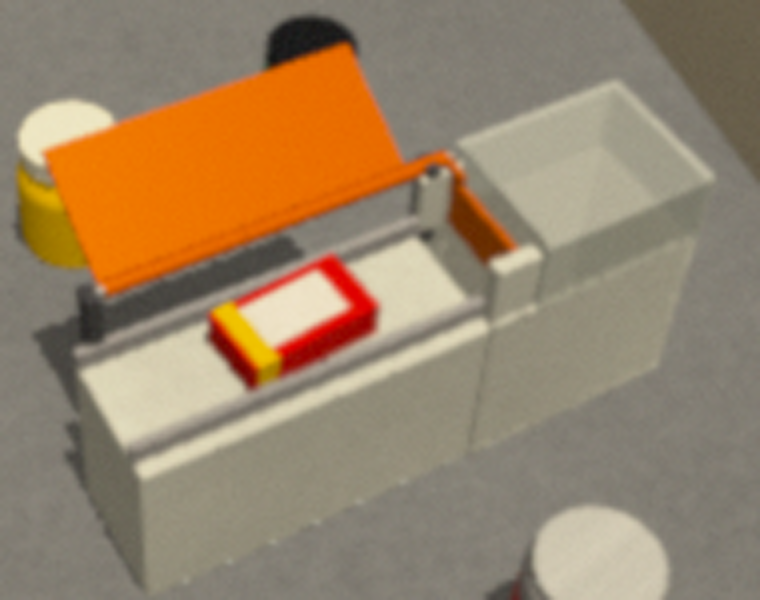

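The crop confirms it: the red carton with the yellow band lies on the ledge at crop (295,320), which is side pixel (289,245). Next I'll fit the bin pose from the corner points.

```bash
cat > fit.py <<'E'
from h import *
from scipy.optimize import least_squares
P=eyes.camera_params("side");S=eyes.camera_params("scene")
f=lambda x,y:(215+x/4-.4,165+y/4-.4)
C=[((45,155),(-190,111.3,202)),((350,44),(-5,111.3,202)),((615,82),(140,44,170)),((713,180),(140,-44.5,170)),
((140,472),(-210,-44.5,120)),((150,590),(-210,-44.5,0)),((657,368),(140,-44.5,0)),((416,238),(0,30,120)),((467,298),(0,-30,120))]
T=[("side",P,f(*c),np.array(b)/1000) for c,b in C]
T+=[("scene",S,(277.5,133),np.array([-.19,.1113,.202])),("scene",S,(213,170.5),np.array([-.005,.1113,.202]))]
def tr(p,b): c,s=np.cos(p[2]),np.sin(p[2]); return np.array([p[0]+c*b[0]-s*b[1],p[1]+s*b[0]+c*b[1],b[2]])
r=lambda p:np.concatenate([proj(n,tr(p,b),Q)-uv for n,Q,uv,b in T])
s=least_squares(r,[.65,-.3,0.],loss='soft_l1');p=s.x
print(p);print(np.round(r(p).reshape(-1,2),1).tolist())
c,s_=np.cos(p[2]),np.sin(p[2])
for uv in((212,322),(330,256),(376,300)):
    w=onz("side",f(*uv),.144,P)[:2]-p[:2];print(uv,np.round(1000*np.array([c*w[0]+s_*w[1],-s_*w[0]+c*w[1]])))
np.save("bin.npy",p)
for b in[(-.1,0,.12),(-.21,0,.12),(0,0,.12)]:print(tr(p,b),np.hypot(*tr(p,b)[:2]))
# bystanders: lid tops in side view
for n,uv,z in(("side",(348/1.5,298/1.5),.09),("side",(546/1.5,462/1.5),.1),("scene",(344/1.5,362/1.5),.105),("scene",(438/1.5,314/1.5),.09)):
    w=onz(n,uv,z)[:2]-p[:2];print(n,uv,np.round(1000*np.array([c*w[0]+s_*w[1],-s_*w[0]+c*w[1]])))
E
python3 fit.py
```

```text
[ 0.65692193 -0.09665501  0.1692797 ]
[[-0.9, -1.5], [-0.8, -0.2], [0.6, -0.8], [0.5, -1.0], [-0.4, 1.0], [-1.1, 2.0], [-0.4, -0.2], [0.7, -0.8], [2.6, 2.4], [0.9, -0.3], [-2.2, 0.6]]
(212, 322) [-142.    9.]
(330, 256) [-64.  21.]
(376, 300) [-58. -17.]
[ 0.5583513  -0.11350224  0.12      ] 0.569770944634754
[ 0.4499236  -0.13203421  0.12      ] 0.4688968686516619
[ 0.65692193 -0.09665501  0.12      ] 0.6639944401489737
side (232.0, 198.66666666666666) [-133.  222.]
side (364.0, 308.0) [ -29. -187.]
scene (229.33333333333334, 241.33333333333334) [ 35. 219.]
scene (292.0, 209.33333333333334) [-131.  231.]
```

```bash
cat > rel.py <<'E'
from h import *
p=np.load("bin.npy");s=bot.observe();c,q=np.cos(p[2]),np.sin(p[2])
w=s['position'][:2]-p[:2]
y=s['tool_rot'][2]
print('clk',s['clock'],'bin mm',np.round(1000*np.array([c*w[0]+q*w[1],-q*w[0]+c*w[1],s['position'][2]]),1),'world',np.round(s['position']*1000,1),'rpy',np.round(s['tool_rot'],3),'yawerr',round((p[2]+np.pi-y+np.pi)%(2*np.pi)-np.pi,3),'F',np.round(s['force'],1),'w',round(s['grip_width'],4),'q',np.round(s['qpos'],2))
import sys
if len(sys.argv)>2:
    b=np.array([float(v) for v in sys.argv[1:4]])
    t=np.array([p[0]*1000+c*b[0]-q*b[1],p[1]*1000+q*b[0]+c*b[1],b[2]]);print('delta',np.round(t-s['position']*1000,1))
E
python3 rel.py -175 42 300
python3 -m jog '[{"delta_pos":[10,20,30],"spin":0.12,"claw":0.15},{"delta_pos":[20,40,60],"spin":0.24,"claw":0.15},{"delta_pos":[30,60,69],"spin":0.36,"claw":0.15},{"delta_pos":[40,80,69],"spin":0.5,"claw":0.15},{"delta_pos":[50,105,69],"spin":0.64,"claw":0.15},{"delta_pos":[60,130,69],"spin":0.78,"claw":0.15},{"delta_pos":[75,155,69],"spin":0.92,"claw":0.15},{"delta_pos":[90,180,69],"spin":1.06,"claw":0.15}]'
python3 rel.py -175 42 300
```

```text
clk 0.1 bin mm [-513.  -407.5  230.8] world [ 219.9 -584.7  230.8] rpy [-3.141  0.     0.36 ] yawerr 2.951 F [-0.7 -0.1  0. ] w 0.0856 q [ 1.14  0.52 -0.04  1.6   0.02  1.02 -0.11]
delta [257.4 500.   69.2]
clock: 0.9
position: [0.3101, -0.4036, 0.2997]
tool_rot: [-3.14, 0.0, 1.425]
force: [0.0, 0.4, 0.1]
grip_width: 0.0726
clk 0.9 bin mm [-393.6 -244.1  299.7] world [ 310.1 -403.6  299.7] rpy [-3.14   0.     1.425] yawerr 1.886 F [0.  0.4 0.1] w 0.0726 q [ 1.06  0.28 -0.33  1.8   0.1   1.08  0.55]
delta [1.672e+02 3.189e+02 3.000e-01]
```

```bash
python3 -m jog '[{"delta_pos":[12,24,0],"spin":0.13,"claw":0.15},{"delta_pos":[24,48,0],"spin":0.26,"claw":0.15},{"delta_pos":[36,72,0],"spin":0.4,"claw":0.15},{"delta_pos":[48,96,0],"spin":0.54,"claw":0.15},{"delta_pos":[62,120,0],"spin":0.68,"claw":0.15},{"delta_pos":[76,144,0],"spin":0.82,"claw":0.15},{"delta_pos":[90,170,0],"spin":0.96,"claw":0.15},{"delta_pos":[104,195,0],"spin":1.1,"claw":0.15}]'
python3 -m jog '[{"delta_pos":[12,24,0],"spin":0.13,"claw":0.15},{"delta_pos":[24,48,0],"spin":0.26,"claw":0.15},{"delta_pos":[36,72,0],"spin":0.39,"claw":0.15},{"delta_pos":[48,96,0],"spin":0.52,"claw":0.15},{"delta_pos":[60,120,0],"spin":0.65,"claw":0.15},{"delta_pos":[63,123,0],"spin":0.78,"claw":0.15},{"delta_pos":[63,123,0],"spin":0.785,"claw":0.15},{"delta_pos":[63,123,0],"spin":0.785,"claw":0.15}]'
python3 rel.py -175 42 300
python3 - <<'E'
from h import *
b=eyes.grab_frame("side");np.save("side2.npy",b);w=eyes.grab_frame("wrist")
cv2.imwrite("pics/s2.png",np.hstack([cv2.resize(b[120:320,180:400],(440,400)),cv2.resize(w,(360,270),).copy() if 0 else cv2.copyMakeBorder(cv2.resize(w,(360,270)),0,130,0,0,0)]))
E
```

```text
clock: 1.7
position: [0.4144, -0.2075, 0.2996]
tool_rot: [-3.14, -0.0, 2.531]
force: [-0.6, -0.4, 0.0]
grip_width: 0.0724
clock: 2.5
position: [0.4771, -0.085, 0.2994]
tool_rot: [-3.14, -0.001, -2.971]
force: [-0.6, 0.1, 0.1]
grip_width: 0.0724
clk 2.5 bin mm [-175.3   41.8  299.4] world [477.1 -85.  299.4] rpy [-3.140e+00 -1.000e-03 -2.971e+00] yawerr -0.001 F [-0.6  0.1  0.1] w 0.0724 q [ 0.73  0.31 -0.84  1.84  0.26  1.11  1.54]
delta [0.3 0.3 0.6]
```

View pics/s2.png

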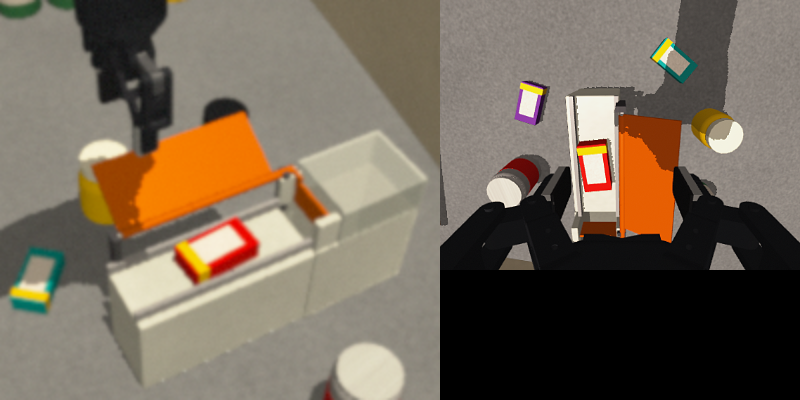

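The wrist view shows the carton in the lane, yellow end at (592,148) in the viewed picture, the lane clear behind it, and one finger on each side. I'll refine the carton's end and the rail positions from this view.

```bash
python3 - <<'E'
from h import *
P=eyes.camera_params("wrist");w=eyes.grab_frame("wrist")
p=np.load("bin.npy");c,q=np.cos(p[2]),np.sin(p[2])
def tb(uv,z):
    d=onz("wrist",uv,z,P)[:2]-p[:2];return np.round(1000*np.array([c*d[0]+q*d[1],-q*d[0]+c*d[1]]),1)
h=cv2.cvtColor(w,cv2.COLOR_BGR2HSV)
m=(cv2.inRange(h,(0,170,90),(5,255,255))|cv2.inRange(h,(172,170,90),(180,255,255))|cv2.inRange(h,(22,150,120),(34,255,255)))
m[:,:190]=0;m[:,255:]=0;m[:195]=0
m=cv2.morphologyEx(m,3,np.ones((25,25)))
k=max(cv2.findContours(m,0,2)[0],key=cv2.contourArea)
r=cv2.boxPoints(cv2.minAreaRect(k))
for u in r:print('carton',u,tb(u,.144))
o=cv2.inRange(h,(6,190,60),(16,255,255));k=max(cv2.findContours(o,0,2)[0],key=cv2.contourArea)
for u in cv2.approxPolyDP(k,4,True).reshape(-1,2):print('plate',u,tb(u,.202),tb(u,.162))
cv2.imwrite("pics/w.png",cv2.resize(w[100:350,160:420],None,fx=2.4,fy=2.4,interpolation=2))
E
```

```text
carton [192.8601 201.4151] [-144.   -27.5]
carton [235.76254 196.79483] [-149.2   17.7]
carton [243.54706 269.07956] [-62.9  24.6]
carton [200.64462 273.69983] [-56.6 -24.4]
plate [254 164] [-197.    37.8] [-188.1   37.1]
plate [256 337] [-21.6  39.1] [16.5 38.7]
plate [262 337] [-21.6  45.1] [16.5 45.6]
plate [266 325] [-36.4  48.9] [-0.8 50.1]
plate [283 333] [-26.6  65.8] [10.7 69.9]
plate [311 332] [-27.7  93.5] [  9.4 102.2]
plate [315 341] [-16.4  98.2] [ 22.6 107.6]
plate [328 345] [-11.1 111.7] [ 28.8 123.4]
plate [334 284] [-83.3 111.8] [-55.5 123.4]
plate [331 246] [-122.8  105.9] [-101.5  116.6]
plate [338 233] [-135.5  111.1] [-116.3  122.7]
plate [343 172] [-190.4  110.9] [-180.5  122.4]
```

View pics/w.png

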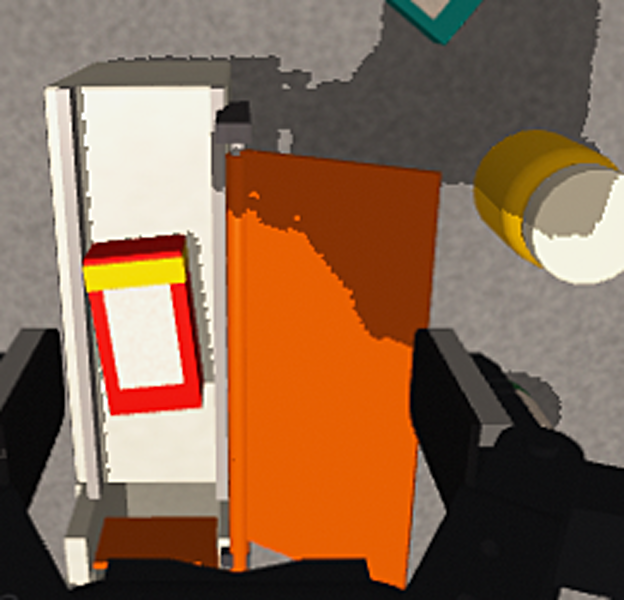

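```bash
python3 -m jog '[{"delta_pos":[0,-1,-25],"spin":0,"claw":0.15},{"delta_pos":[0,-2,-50],"spin":0,"claw":0.15},{"delta_pos":[0,-2,-75],"spin":0,"claw":0.15},{"delta_pos":[0,-2,-90],"spin":0,"claw":0.15},{"delta_pos":[0,-2,-105],"spin":0,"claw":0.15},{"delta_pos":[0,-2,-120],"spin":0,"claw":0.15},{"delta_pos":[0,-2,-130],"spin":0,"claw":0.15},{"delta_pos":[0,-2,-140],"spin":0,"claw":0.15}]'
python3 -m jog '[{"delta_pos":[0,0,-10],"spin":0,"claw":0.15},{"delta_pos":[0,0,-20],"spin":0,"claw":0.15},{"delta_pos":[0,0,-30],"spin":0,"claw":0.15},{"delta_pos":[0,0,-37],"spin":0,"claw":0.15},{"delta_pos":[0,0,-37],"spin":0,"claw":0.15},{"delta_pos":[0,0,-37],"spin":0,"claw":0.15}]'
python3 rel.py -175 40 122
python3 - <<'E'
from h import *
b=eyes.grab_frame("side");a=eyes.grab_frame("scene")
cv2.imwrite("pics/s3.png",np.hstack([cv2.resize(b[120:320,180:400],(440,400)),cv2.resize(a[70:250,110:290],(360,400))]))
E
```

```text
clock: 3.45
position: [0.4773, -0.0871, 0.1593]
tool_rot: [-3.14, 0.0, -2.972]
force: [-0.8, 3.2, 5.4]
grip_width: 0.0723
clock: 4.05
position: [0.4774, -0.0867, 0.1226]
tool_rot: [-3.14, 0.0, -2.972]
force: [-0.7, 5.6, 1.9]
grip_width: 0.0728
clk 4.05 bin mm [-175.2   40.1  122.6] world [477.4 -86.7 122.6] rpy [-3.14   0.    -2.972] yawerr -0.0 F [-0.7  5.6  1.9] w 0.0728 q [ 0.59  0.55 -0.7   2.03  0.52  0.74  1.3 ]
delta [ 0.3 -0.  -0.6]
```

View pics/s3.png

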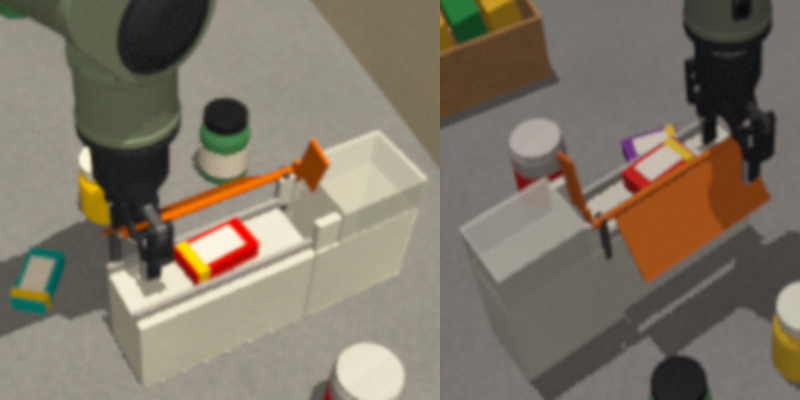

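The flap is well open: the panel is up out of the lane at (315,165). The lane finger stands behind the carton at (152,255), clear of it. Now I push along the lane.

```bash
python3 -m jog '[{"delta_pos":[10,1.7,0],"spin":0,"claw":0.15},{"delta_pos":[20,3.4,0],"spin":0,"claw":0.15},{"delta_pos":[28,4.7,0],"spin":0,"claw":0.15},{"delta_pos":[36,6.1,0],"spin":0,"claw":0.15},{"delta_pos":[44,7.5,0],"spin":0,"claw":0.15},{"delta_pos":[52,8.9,0],"spin":0,"claw":0.15},{"delta_pos":[60,10.3,0],"spin":0,"claw":0.15},{"delta_pos":[68,11.6,0],"spin":0,"claw":0.15}]'
python3 rel.py -30 40 122
python3 - <<'E'
from h import *
b=eyes.grab_frame("side");a=eyes.grab_frame("scene")
cv2.imwrite("pics/s4.png",np.hstack([cv2.resize(b[120:320,180:400],(440,400)),cv2.resize(a[70:250,110:290],(360,400))]))
E
```

```text
clock: 4.95
position: [0.5447, -0.075, 0.1229]
tool_rot: [-3.14, -0.001, -2.972]
force: [-7.3, 3.1, 5.5]
grip_width: 0.0725
clk 4.95 bin mm [-106.9   40.3  122.9] world [544.7 -75.  122.9] rpy [-3.140e+00 -1.000e-03 -2.972e+00] yawerr -0.0 F [-7.3  3.1  5.5] w 0.0725 q [ 0.51  0.63 -0.68  1.87  0.53  0.83  1.3 ]
delta [75.9 12.7 -0.9]
```

View pics/s4.png

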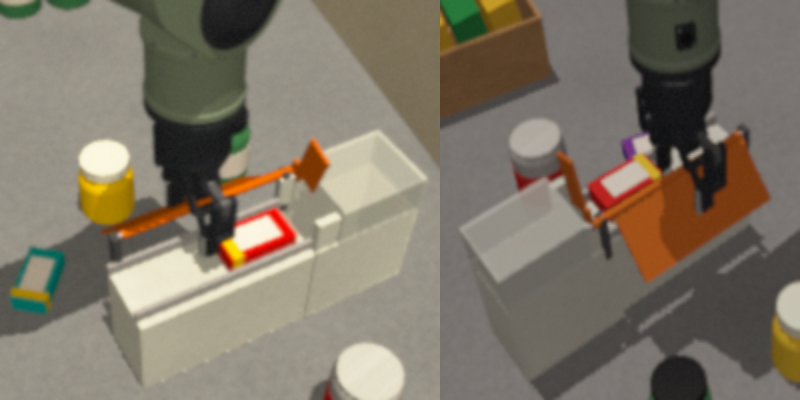

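The carton is sliding forward in the lane at (260,238) and the flap stays open. I'll keep pushing.

```bash
python3 -m jog '[{"delta_pos":[10,1.7,0],"spin":0,"claw":0.15},{"delta_pos":[19,3.2,0],"spin":0,"claw":0.15},{"delta_pos":[28,4.7,0],"spin":0,"claw":0.15},{"delta_pos":[37,6.2,0],"spin":0,"claw":0.15},{"delta_pos":[46,7.8,0],"spin":0,"claw":0.15},{"delta_pos":[55,9.3,0],"spin":0,"claw":0.15},{"delta_pos":[64,10.8,0],"spin":0,"claw":0.15},{"delta_pos":[72,12.2,0],"spin":0,"claw":0.15}]'
python3 -m jog '[{"delta_pos":[2,0.3,0],"spin":0,"claw":0.15},{"delta_pos":[2,0.3,0],"spin":0,"claw":0.15},{"delta_pos":[2,0.3,0],"spin":0,"claw":0.15}]'
python3 rel.py -30 40 122
python3 - <<'E'
from h import *
b=eyes.grab_frame("side");a=eyes.grab_frame("scene")
cv2.imwrite("pics/s5.png",np.hstack([cv2.resize(b[120:320,180:400],(440,400)),cv2.resize(a[70:250,110:290],(360,400))]))
E
```

```text
clock: 5.85
position: [0.6173, -0.0623, 0.1232]
tool_rot: [-3.141, -0.0, -2.972]
force: [-6.2, 3.0, 4.5]
grip_width: 0.072
clock: 6.15
position: [0.6191, -0.0618, 0.1234]
tool_rot: [-3.141, -0.0, -2.972]
force: [-1.7, 4.9, 2.8]
grip_width: 0.0727
clk 6.15 bin mm [-31.4  40.7 123.4] world [619.1 -61.8 123.4] rpy [-3.141 -0.    -2.972] yawerr -0.0 F [-1.7  4.9  2.8] w 0.0727 q [ 0.44  0.72 -0.66  1.67  0.53  0.93  1.31]
delta [ 1.5 -0.5 -1.4]
```

View pics/s5.png

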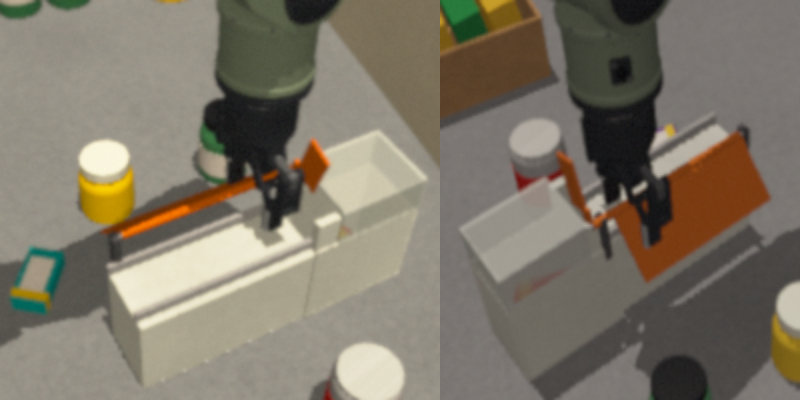

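The lane is empty, and a faint red streak shows through the bin wall at (540,285) in the scene half. Before releasing the flap I'll check in a crop that the carton has dropped fully.

```bash
python3 - <<'E'
from h import *
a=eyes.grab_frame("scene");b=eyes.grab_frame("side")
p=np.load("bin.npy");c,q=np.cos(p[2]),np.sin(p[2])
A=cv2.resize(a[140:240,110:210],(400,400),interpolation=2);B=cv2.resize(b[180:280,310:410],(400,400),interpolation=2)
for n,im,x0,y0 in(("scene",A,110,140),("side",B,310,180)):
  for bb in[(x,0,z) for x in(5,45,85,130) for z in(8,32,120)]:
    bb=np.array(bb)/1000;X=[p[0]+c*bb[0]-q*bb[1],p[1]+q*bb[0]+c*bb[1],bb[2]]
    u=(proj(n,X)-[x0,y0])*4;cv2.circle(im,tuple(u.astype(int).tolist()),3,{8:(255,0,0),32:(0,160,0),120:(255,0,255)}[int(round(bb[2]*1000))],-1)
cv2.imwrite("pics/s6.png",np.hstack([A,B]))
E
```

```text
(no output)
```

View pics/s6.png

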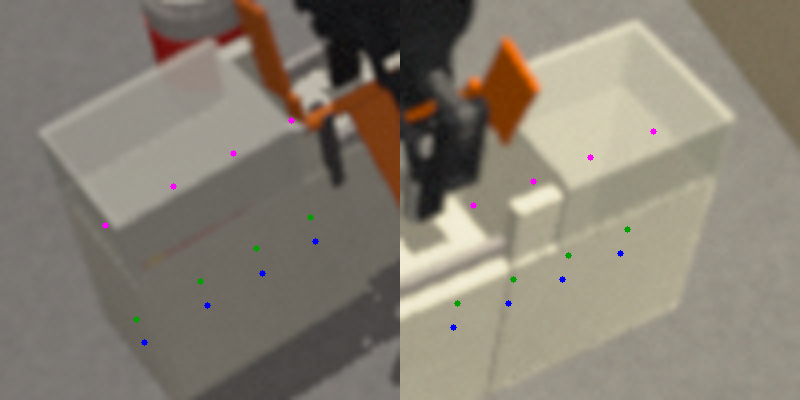

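```bash
python3 - <<'E'
from h import *
p=np.load("bin.npy");c,q=np.cos(p[2]),np.sin(p[2]);M=np.array([[c,q,0],[-q,c,0],[0,0,1]])
for uv in((140,268),(195,240),(245,212)):
    o,d=ray("scene",(110+uv[0]/4,140+uv[1]/4));o=M@(o-[p[0],p[1],0]);d=M@d
    print(uv,[np.round(1000*(o+d*(y-o[1])/d[1])).tolist() for y in(.044,.02,0,-.02,-.038)])
E
python3 -m jog '[{"delta_pos":[0,0,0],"spin":0,"claw":0.15},{"delta_pos":[0,0,0],"spin":0,"claw":0.15},{"delta_pos":[0,0,0],"spin":0,"claw":0.15}]'; python3 rel.py
```

```text
(140, 268) [[131.0, 44.0, 126.0], [124.0, 20.0, 96.0], [118.0, 0.0, 72.0], [113.0, -20.0, 48.0], [107.0, -38.0, 26.0]]
(195, 240) [[97.0, 44.0, 123.0], [88.0, 20.0, 94.0], [81.0, 0.0, 69.0], [75.0, -20.0, 45.0], [68.0, -38.0, 23.0]]
(245, 212) [[64.0, 44.0, 122.0], [55.0, 20.0, 93.0], [47.0, 0.0, 68.0], [39.0, -20.0, 44.0], [31.0, -38.0, 22.0]]
clock: 6.65
position: [0.6191, -0.0618, 0.1236]
tool_rot: [-3.141, 0.0, -2.972]
force: [-1.5, 4.8, 3.9]
grip_width: 0.0728
clk 6.65 bin mm [-31.4  40.8 123.6] world [619.1 -61.8 123.6] rpy [-3.141  0.    -2.972] yawerr -0.0 F [-1.5  4.8  3.9] w 0.0728 q [ 0.44  0.72 -0.67  1.67  0.53  0.93  1.31]
```

The streak lies at bin x≈35–110, z≈35 and y≈-30, which fits the carton lying flat on the bin floor. Now I back off slightly and raise the tool so the flap closes.

```bash
python3 -m jog '[{"delta_pos":[-10,-1.7,0],"spin":0,"claw":0.15},{"delta_pos":[-20,-3.4,5],"spin":0,"claw":0.15},{"delta_pos":[-30,-5,15],"spin":0,"claw":0.15},{"delta_pos":[-30,-5,25],"spin":0,"claw":0.15},{"delta_pos":[-30,-5,35],"spin":0,"claw":0.15},{"delta_pos":[-30,-5,47],"spin":0,"claw":0.15},{"delta_pos":[-30,-5,60],"spin":0,"claw":0.15},{"delta_pos":[-30,-5,80],"spin":0,"claw":0.15}]'
python3 -m jog '[{"delta_pos":[0,0,20],"spin":0,"claw":0.15},{"delta_pos":[0,0,45],"spin":0,"claw":0.15},{"delta_pos":[0,0,70],"spin":0,"claw":0.15},{"delta_pos":[-20,0,95],"spin":0,"claw":0.15},{"delta_pos":[-50,0,120],"spin":0,"claw":0.15},{"delta_pos":[-80,0,130],"spin":0,"claw":0.15},{"delta_pos":[-80,0,130],"spin":0,"claw":0.15},{"delta_pos":[-80,0,130],"spin":0,"claw":0.15}]'
python3 - <<'E'
from h import *
a=eyes.grab_frame("scene");b=eyes.grab_frame("side")
cv2.imwrite("pics/s7.png",np.hstack([cv2.resize(b[120:320,180:400],(440,400)),cv2.resize(a[70:250,110:290],(360,400))]))
h=cv2.cvtColor(a,cv2.COLOR_BGR2HSV);k=max(cv2.findContours(cv2.inRange(h,(6,190,90),(16,255,255)),0,2)[0],key=cv2.contourArea)
print(cv2.approxPolyDP(k,3,True).reshape(-1,2).tolist())
E
python3 rel.py
```

```text
clock: 7.45
position: [0.5888, -0.0669, 0.204]
tool_rot: [-3.141, -0.001, -2.972]
force: [-0.0, 0.6, 0.6]
grip_width: 0.0729
clock: 8.25
position: [0.5089, -0.0673, 0.3348]
tool_rot: [-3.14, 0.0, -2.973]
force: [0.5, -0.7, 0.7]
grip_width: 0.0727
[[277, 133], [257, 130], [192, 167], [213, 170]]
clk 8.35 bin mm [-140.6   54.1  333.9] world [509.2 -67.  333.9] rpy [ 3.141e+00 -1.000e-03 -2.972e+00] yawerr -0.0 F [ 0.5 -0.5 -1.5] w 0.0727 q [ 0.66  0.33 -0.82  1.72  0.26  1.2   1.51]
```

View pics/s7.png

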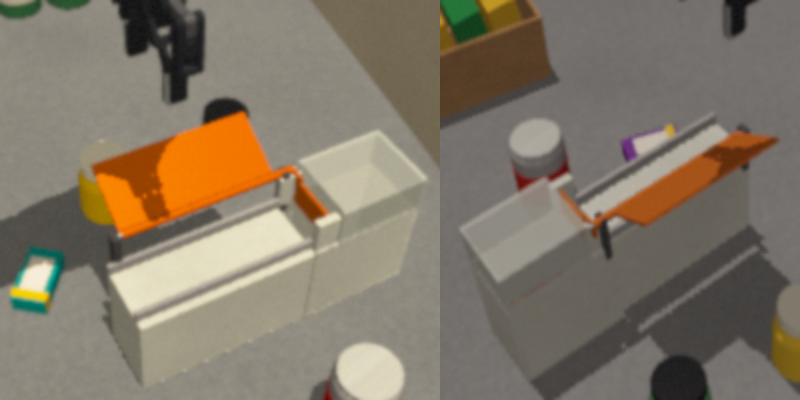

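The plate's corners match the start picture exactly, so the flap is shut. The lane is empty and the gripper is clear of everything.

```bash
python3 -c "
from workcell import bot
print(bot.job_done())"
```

```text
the job is handed in; nothing more can be done
None
```

I posted the red carton into the bin and handed the job in at about 8.4 s. No verdict was reported. One finger pressed the push plate down and held the flap open, and the other pushed the carton along the lane until it dropped. I then backed off and raised the arm so the flap swung shut.

**Last checks:**
- **Flap:** the four push-plate corners in the scene picture match the start picture to the pixel, so it is shut.
- **Carton:** the ledge is empty. The only direct sign of the carton is a faint red streak seen over the bin wall. It lies at bin x about 35–110 mm and about 35 mm above the table, assuming the carton lies near the far wall. That fits the carton lying flat on the bin floor.
- **Bystanders:** I compared the jar, the tin and the tub by eye only, and they appear to stand where they were.
- **Robot:** the gripper is clear of everything, with about 1.5 N of residual force on the wrist.

No check failed or disagreed. The bin pose fit had errors of 1–3 pixels, and the wrist view agreed with it at the plate edges.

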